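# Square the stack of serving boards and hold the dead-man lever

### The job

Four thin washed boards lie askew on the infeed station: tap the stack into the corner until all the boards lie flat with their edges lined up against both metal stops. Then press the dead-man lever down until its arm is level, pointer in the green zone, and finish while still holding it there; never let it go into the red zone. Leave the white mug and the squeeze bottle where they stand.

Things in the scene. Friction and masses are not known exactly. Their poses are not given: they have to be found in the camera images.
- station: Squaring station, fixed. Origin: underside centre, right below the place of the square stack's centre; x points from the robot side to the far stop, y to the left stop, z up. Grey base plate x -110 to 120, y -120 to 120 mm, 10 mm thick. Aluminium stops up to z = 82 mm: far stop's face at x = 55 mm (y -60 to 75), left stop's face at y = 75 mm (x -50 to 50).
- pedestal (a point): Centre of the top of the station's blue pedestal, 40 mm above the table; it carries the boards. It spans x -40 to 55, y -60 to 75 mm in the station's frame, smaller than the boards: even when square these overhang it by 15 mm at the near (-x) and right (-y) edges, so fingertips can reach lower than the boards there, down to the base plate.
- guard_tip (a point): Near edge, underside, of the orange guard tongue (76 mm wide in y, 10 mm thick) over the stack's far edge, at station x = 38, y = 0, z = 106 mm. It sinks 55 mm per rad of lever travel, always staying above the stack. It slides on two posts with a cap behind the far stop (station x 78 to 102, y within 43 mm, 143 mm tall).
- board1_c (a point): Centre of the green board, number 1 from the bottom of the stack of four: thin rigid plate 110 mm (its x) by 150 mm (its y) by 6 mm, about 0.1 kg, loose, slippery, lying flat. Its x and y axes point roughly as the station's. When square in the corner its centre is at x = 0, y = 0, z = 43 mm in the station's frame; at the start it is 10 to 26 mm short of each stop and turned by up to 6 degrees.
- board2_c (a point): Centre of the white board, number 2 from the bottom of the stack of four: thin rigid plate 110 mm (its x) by 150 mm (its y) by 6 mm, about 0.1 kg, loose, slippery, lying flat. Its x and y axes point roughly as the station's. When square in the corner its centre is at x = 0, y = 0, z = 49 mm in the station's frame; at the start it is 10 to 26 mm short of each stop and turned by up to 6 degrees.
- board3_c (a point): Centre of the red board, number 3 from the bottom of the stack of four: thin rigid plate 110 mm (its x) by 150 mm (its y) by 6 mm, about 0.1 kg, loose, slippery, lying flat. Its x and y axes point roughly as the station's. When square in the corner its centre is at x = 0, y = 0, z = 55 mm in the station's frame; at the start it is 10 to 26 mm short of each stop and turned by up to 6 degrees.
- board4_c (a point): Centre of the yellow board, number 4 from the bottom of the stack of four: thin rigid plate 110 mm (its x) by 150 mm (its y) by 6 mm, about 0.1 kg, loose, slippery, lying flat. Its x and y axes point roughly as the station's. When square in the corner its centre is at x = 0, y = 0, z = 61 mm in the station's frame; at the start it is 10 to 26 mm short of each stop and turned by up to 6 degrees.
- lever (a joint): Dead-man lever, rad: 0 = released, arm tilted up by 0.40 rad; grows as the paddle is pressed down; 0.40 = arm level, middle of the green zone (0.32 to 0.48); then yellow; red from 0.60 to the stop at 0.75. Spring-returned: about 3 N on the paddle starts it, 7.5 N at level, 9.5 N at red. An orange pointer moves along the white-green-yellow-red arc.
- lever_pad (a point): Centre of the top face of the lever's black paddle (46 mm along the arm, 40 mm wide, 16 mm thick), 115 mm from the pivot along the arm and 8 mm above the arm's centre line. At the start it is about 133 mm above the table, at level 88 mm.
- lever_pivot (a point): Pivot of the dead-man lever, 80 mm above the table on a grey fixed pod (125 x 84 x 45 mm, two dark cheeks up to z = 95 mm). The arm points from here along this frame's -x, swinging in its x-z plane; z up. The coloured arc stands 70 mm from the pivot on the +y side (y 26 to 38 mm).
- caddy: Steel caddy 130 x 85 x 55 mm with a blue bottle (109 mm tall) and pads, fixed; origin under its centre. It and the lever pod stand on either side of the station, either way round.
- mug: White mug, 80 mm wide, 95 mm tall, loose, origin under its centre. Bystander.
- bottle: White squeeze bottle with a red cap, 66 mm wide, 190 mm tall, loose, origin under its centre. Bystander.
Not all that is in view belongs to the job. What is shaped like the part that bears lever but purple is not meant.

How it is judged:
By the outcome, as a careful person would: the job done as asked, in the order asked, and still so for the second after the job is handed in, while the arm keeps its last pose, push and grip.
It also fails if it takes over 45 s, if anything falls off the work surface, if the arm or the gripper's body presses on something with over 40 N, if the wrist force passes 120 N, or if a joint passes its speed limit or range.

### The arm

A 7-joint arm with a two-finger parallel gripper is mounted at the origin on the work surface. World frame = base frame: x ahead of the robot, y to its left, z up, the work surface at z = 0. Lengths are in m, angles in rad, forces in N, time in s.
With the tool pointing down it reaches from about 0.4 to 0.9 m from the base axis. Payload 5.6 kg.
Tool frame: the origin (TCP) lies midway between the tips of the shut fingers; the grasp point (between the pads) lies bot.grasp_offset behind it (bot.grasp_offset is the distance from the TCP to the grasp point, in m); z points along the fingers, x is the direction in which the jaws open and shut, and the axes are right-handed (so a half turn about z gives the same grasp; the last joint's range is limited). The gripper opens to 92 mm and grips with 3 to 60 N. Pads are 20 mm wide; open, the fingers measure 128 mm over their backs; the gripper's body (75 mm by 189 mm) begins 69 mm behind the grasp point.
Start: joints at [-1.285, 0.468, -0.012, 1.603, 0.006, 1.071, -0.056], TCP at [0.21, 0.615, 0.215] pointing down, gripper open.
Joint ranges: [-2.53, 2.53], [-0.31, 2.02], [-1.57, 1.55], [0.28, 2.44], [-1.29, 4.43], [0.15, 1.84], [-2.92, 2.92]. Speed limits (rad/s): [2.57, 2.57, 3.14, 3.14, 3.14, 3.14, 3.14].

### API

Orientations are given as a unit quaternion [x, y, z, w].
In Python, from station import bot gives the robot as it stands. The module is installed in compiled form; this text tells all that it offers.
- The arm moves only by the tool arm_command, never from a script. Its argument "rows" is a list that holds one entry, the list of rows, each a list of 5 numbers: the shift along the tool's x, y, z in cm, then the turn about the tool's z in rad, then the gripper's target within -1 to 1 (fully open at 1, half-way at 0, shut at -1). In form: [[[x, y, z, twist, hand], ...]]. A call has 1 to 12 rows; each row is the pose to reach, as a shift and turn from the pose commanded when the call began, along the tool's axes at that moment; what a row does not reach only later rows make up. A row lasts 1/8 s, in which the tool goes at most 62.5 mm and 10.7 degrees, less where a joint would pass 70% of its speed; a pose out of reach is approached as far as the arm can. A call with a gripper value outside its range is refused whole. The fingers move at their own pace and stop on an object; the grip force is fixed at half the most. Time passes only in rows, so rows that repeat a pose let the fingers close. It gives the time, the measured TCP pose, the force and the opening at its end, in the units of the state.
- bot.read_state(): the state, without advancing time (a new reading comes with each control period).
- bot.snapshot(name): name is "scene" or "top" or "wrist"; returns the picture (384x512x3 uint8, blue, green, red); there is no depth.
- bot.calibration(name): a dict with "fovy" (degrees; the focal length in pixels is half the picture's height over the tangent of half this angle, whatever the lens; pixels are square), "cx", "cy" (the principal point, pixels), "dist" ([k1, k2, p1, p2, k3] as OpenCV has them; the pictures are not rectified), "origin" and "orientation" of the camera in the world. Camera axes: x right, y down, z forward; pixel columns grow to the right and rows downward; lengths in m; the calibration is good to about 2 mm. A picture is of the moment at which its call begins: read the wrist's pose just before it. calibration takes no time and is no camera call; for the wrist camera it gives the pose at the moment of the call.
- bot.job_done(): hands the job in, once; it reports no verdict.
The state is a dict: "time_s": time; "joints": joint angles; "qvel": joint speeds; "tau": joint torques, N m; "tcp_pos": TCP position; "eef_rot": TCP orientation; "ft_force": force on the tool from outside, world axes, zero at the start; "wrist_torque": the same for the moment, N m; "opening": finger opening in m.
Only numpy, scipy, OpenCV 4.12 (cv2) and the standard library are available. Lean on these libraries where they do the work, as an engineer would, in place of code of your own. Each camera call takes 0.05 s, during which the arm holds its last target.

## Working session

There is one attempt and no reset: what is moved stays moved. The work goes in short steps, Python scripts to look and compute and a tool call to move; the robot and the scene stay as the last step left them, time stands still between calls to the robot, and variables do not carry over. Pictures are saved under pics/ and viewed, and the job is handed in when it is done.

Besides the shell and the picture viewer there is one more tool, called after "Emit:" as a command line: name --argument value ..., lists and objects as JSON in quotes. arm_command: Moves the arm, as the interface text tells. Its arguments: {"type":"object","properties":{"rows":{"type":"array","items":{"type":"array","items":{"type":"array","items":{"type":"number"}}}}},"required":["rows"]}

```bash
mkdir -p pics; ls; cat > h.py <<'E'
import numpy as np,cv2
from station import bot
from scipy.spatial.transform import Rotation as R
def cal(n):
    c=bot.calibration(n); f=192/np.tan(np.radians(c['fovy'])/2)
    K=np.array([[f,0,c['cx']],[0,f,c['cy']],[0,0,1.]])
    return K,np.array(c['dist'],float),np.array(c['origin']),R.from_quat(c['orientation']).as_matrix()
def proj(n,P,c=None):
    K,d,o,M=c or cal(n)
    P=np.atleast_2d(np.array(P,float)); q=(P-o)@M
    return cv2.projectPoints(q.reshape(-1,1,3),np.zeros(3),np.zeros(3),K,d)[0][:,0]
def ray(n,uv,z,c=None):
    K,d,o,M=c or cal(n)
    u=cv2.undistortPoints(np.array(uv,float).reshape(-1,1,2),K,d)[:,0]
    r=np.c_[u,np.ones(len(u))]@M.T
    return o+r*((z-o[2])/r[:,2])[:,None]
E
python3 - <<'E'
from h import *
s=bot.read_state(); print({k:np.round(v,3) for k,v in s.items()}); print(bot.grasp_offset)
for n in ['scene','top','wrist']:
    c=bot.calibration(n); print(n,c)
    cv2.imwrite(f'pics/{n}0.png',bot.snapshot(n))
E
```

```text
pics
{'time_s': np.float64(0.0), 'joints': array([-1.285,  0.468, -0.012,  1.604,  0.006,  1.071, -0.056]), 'qvel': array([-0.   , -0.   , -0.001,  0.001,  0.001, -0.001, -0.001]), 'tau': array([-1.0000e-03, -5.2058e+01, -1.3000e-02, -2.4375e+01, -5.7000e-02,
        1.7000e-02,  0.0000e+00]), 'tcp_pos': array([0.21 , 0.615, 0.214]), 'eef_rot': array([ 0.813,  0.582, -0.001,  0.001]), 'ft_force': array([ 0.64 ,  0.85 , -0.278]), 'wrist_torque': array([-0.007,  0.008, -0.012]), 'opening': np.float64(0.092)}
0.0187
scene {'fovy': 50.35947566286694, 'cx': 254.4968377875676, 'cy': 193.84769905649043, 'dist': array([-0.12712778,  0.        ,  0.        ,  0.        ,  0.        ]), 'origin': array([ 1.18930149, -0.57254285,  1.07362276]), 'orientation': array([ 0.83738271,  0.39941411, -0.16318814, -0.33560124])}
top {'fovy': 52.47942978633818, 'cx': 256.29292400414676, 'cy': 189.10898552611198, 'dist': array([-0.02523828,  0.        ,  0.        ,  0.        ,  0.        ]), 'origin': array([ 0.17740477, -0.01924063,  1.51103435]), 'orientation': array([ 0.70560333, -0.7022019 ,  0.06060839, -0.07323295])}
wrist {'fovy': 62.09721875332886, 'cx': 259.21933323750983, 'cy': 186.77908311112338, 'dist': array([-0.01960183,  0.        ,  0.        ,  0.        ,  0.        ]), 'origin': array([0.13171861, 0.64238454, 0.38368183]), 'orientation': array([0.80403538, 0.57584279, 0.08568686, 0.12078883])}
```

View pics/scene0.png

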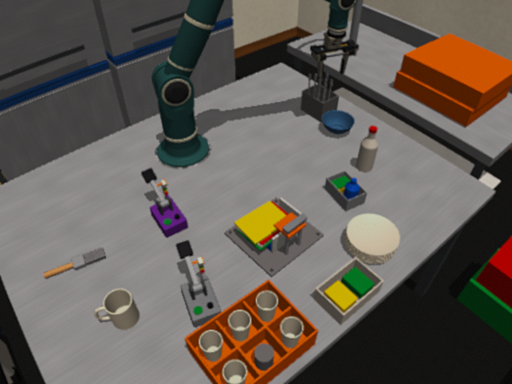

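View pics/top0.png

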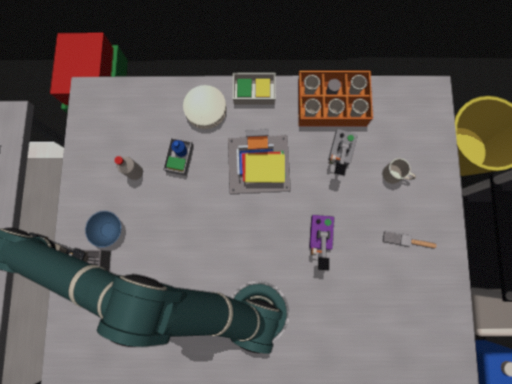

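View pics/wrist0.png

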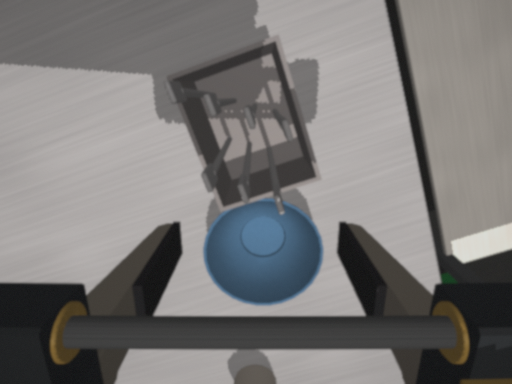

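Two levers: grey pod (top image 343,150; scene 200,290) and purple (top 322,235; scene 168,215). The description calls for the grey one, so the purple one is the decoy. I'll confirm with crops.

```bash
python3 - <<'E'
import cv2
a=cv2.imread('pics/top0.png'); b=cv2.imread('pics/scene0.png')
cv2.imwrite('pics/c1.png',cv2.resize(a[110:220,210:380],None,fx=4.6,fy=4.6,interpolation=cv2.INTER_CUBIC))
cv2.imwrite('pics/c2.png',cv2.resize(b[180:340,150:340],None,fx=3.7,fy=3.7,interpolation=cv2.INTER_CUBIC))
E
```

```text
(no output)
```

View pics/c1.png

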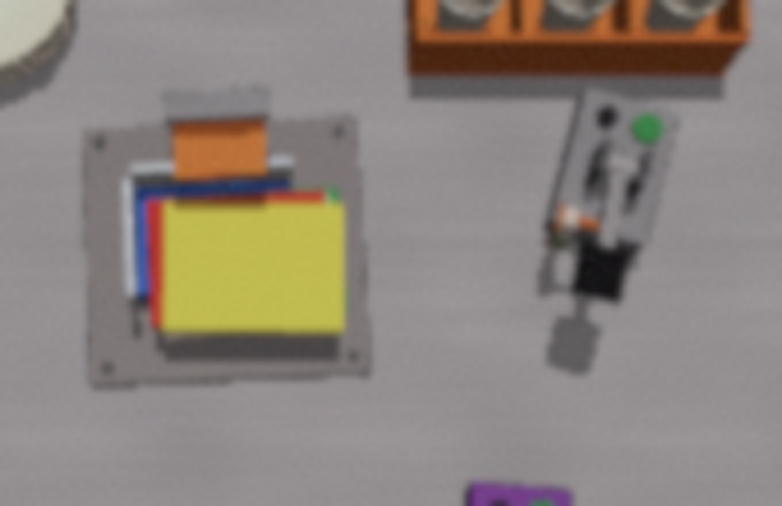

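View pics/c2.png

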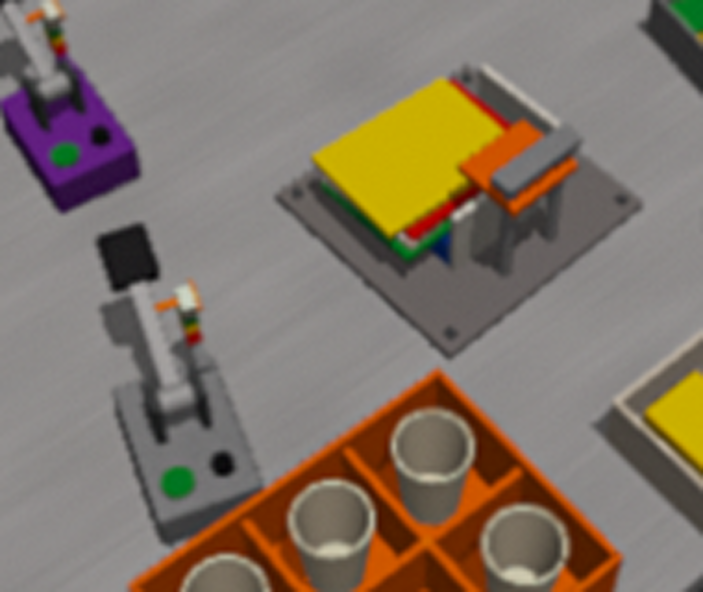

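```bash
cat >> h.py <<'E'
def T(u): return np.array(u,float)/4.6+[210,110]
def S(u): return np.array(u,float)/3.7+[150,180]
def stw(p,P):
    x,y,a=p; P=np.atleast_2d(np.array(P,float))
    c,s=np.cos(a),np.sin(a)
    return np.c_[x+c*P[:,0]-s*P[:,1],y+s*P[:,0]+c*P[:,1],P[:,2]]
E
python3 - <<'E'
from h import *
from scipy.optimize import least_squares
C=np.array([[120,120,10],[120,-120,10],[-110,-120,10],[-110,120,10]])/1e3
ct,cs=cal('top'),cal('scene')
ut=T([(83,130),(354,115),(370,375),(92,385)])
us=S([(640,203),(450,345),(277,197),(487,67)])
# scene: determine ordering: project guess
print(ray('top',ut,.01,ct)); print(ray('scene',us,.01,cs))
p0=ray('top',ut,.01,ct).mean(0)
for perm in range(4):
  for w in (0,1,2):
    f=lambda p:np.r_[(proj('top',stw(p,C),ct)-ut).ravel()*(w!=1),(proj('scene',stw(p,C),cs)-np.roll(us,perm,0)).ravel()*(w!=0)]
    r=least_squares(f,[p0[0],p0[1],0]); 
    if w==0 and perm==0 or r.cost<300: print(perm,w,r.x,r.cost,np.round(f(r.x),1))
print('paddle top',ray('top',T([(604,270)]),.133,ct),ray('scene',S([(128,257)]),.133,cs))
print('yellow c',ray('top',T([(163,199),(344,203),(344,330),(160,330)]),.064,ct))
print('pod',ray('top',T([(580,93),(680,117)]),.045,ct), ray('scene',S([(262,487),(163,528),(115,393)]),.045,cs))
E
```

```text
[[ 0.67382405  0.12392473  0.01      ]
 [ 0.68774089 -0.11349874  0.01      ]
 [ 0.45617807 -0.12510995  0.01      ]
 [ 0.44673678  0.11161049  0.01      ]]
[[ 0.68025279  0.12137633  0.01      ]
 [ 0.68587488 -0.10655676  0.01      ]
 [ 0.4699517  -0.12568811  0.01      ]
 [ 0.4688405   0.12579129  0.01      ]]
0 0 [ 0.56115757 -0.00102328  0.05045635] 0.39028266950229845 [-0.2 -0.3  0.3  0.2  0.3 -0.3 -0.4  0.4 -0.  -0.  -0.   0.  -0.  -0.
 -0.  -0. ]
0 1 [0.56969416 0.00424506 0.01989252] 15.486477095492113 [-0.  -0.  -0.  -0.  -0.  -0.  -0.  -0.   2.6  0.5 -0.4  2.5  0.5 -2.6
 -2.9 -1.3]
0 2 [0.56608684 0.00222917 0.03461468] 24.585355446023293 [-0.5 -1.9  0.  -0.6 -0.9 -1.  -1.7 -1.3  1.4 -0.5 -0.8  2.2 -0.7 -2.4
 -4.7 -1.7]
1 0 [ 0.56115757 -0.00102328  0.05045635] 0.39028266950229845 [-0.2 -0.3  0.3  0.2  0.3 -0.3 -0.4  0.4  0.   0.  -0.   0.  -0.  -0.
  0.  -0. ]
1 1 [ 5.74093623e-01 -1.14559920e-03  1.58036670e+00] 33.27943831569297 [ 0.   0.  -0.  -0.  -0.  -0.   0.  -0.  -4.6 -1.5  2.4  2.6  1.1  2.6
  0.6 -4.7]
2 0 [ 0.56115757 -0.00102328  0.05045635] 0.39028266950229845
[... 268 characters left out ...]
39028266950229845 [-0.2 -0.3  0.3  0.2  0.3 -0.3 -0.4  0.4  0.  -0.   0.   0.  -0.   0.
 -0.  -0. ]
3 1 [ 0.57399792  0.00885393 -1.56122537] 33.27943831551773 [ 0.  -0.   0.   0.  -0.   0.  -0.  -0.   1.1  2.6  0.6 -4.7 -4.6 -1.5
  2.4  2.6]
paddle top [[ 0.51820398 -0.30181825  0.133     ]] [[ 0.52852862 -0.30125228  0.133     ]]
yellow c [[ 0.59556748  0.05038925  0.064     ]
 [ 0.59233902 -0.10107816  0.064     ]
 [ 0.48381656 -0.10026533  0.064     ]
 [ 0.48338608  0.05154348  0.064     ]]
pod [[ 0.69588917 -0.30489771  0.045     ]
 [ 0.67456622 -0.38946682  0.045     ]] [[ 0.70953466 -0.31206331  0.045     ]
 [ 0.69126775 -0.38867326  0.045     ]
 [ 0.57184755 -0.35481624  0.045     ]]
```

```bash
cat > ov.py <<'E'
from h import *
def box(x0,x1,y0,y1,z0,z1):
    P=[(x,y,z) for x in(x0,x1) for y in(y0,y1) for z in(z0,z1)]
    E=[(i,j) for i in range(8) for j in range(i) if bin(i^j).count('1')==1]
    return np.array(P)/1e3,E
def draw(n,img,items,k,off,c=None):
    im=cv2.resize(img,None,fx=k,fy=k,interpolation=cv2.INTER_CUBIC)
    for p,b,col in items:
        P,E=box(*b); u=(proj(n,stw(p,P),c)+.5)*k
        for i,j in E: cv2.line(im,tuple(int(v) for v in np.round(u[i])),tuple(int(v) for v in np.round(u[j])),col,1,cv2.LINE_AA)
    x0,y0,x1,y1=[int(v*k) for v in off]
    return im[y0:y1,x0:x1]
ST=[((-110,120,-120,120,0,10),(255,0,255)),((55,61,-60,75,40,82),(255,255,0)),((-50,50,75,81,40,82),(0,255,0)),((78,102,-43,43,10,143),(0,0,255))]
E
python3 - <<'E'
from ov import *
p=(.5612,-.001,.0505)
for n,off,k in (('top',(210,110,380,220),4.6),('scene',(210,180,340,290),5)):
    it=[(p,b,c) for b,c in ST]
    cv2.imwrite(f'pics/ov_{n}.png',draw(n,cv2.imread(f'pics/{n}0.png'),it,k,off))
E
```

```text
(no output)
```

View pics/ov_top.png

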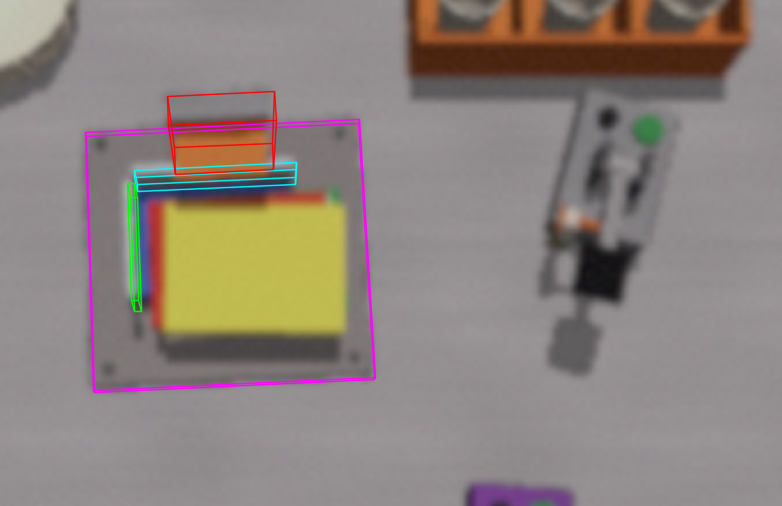

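View pics/ov_scene.png

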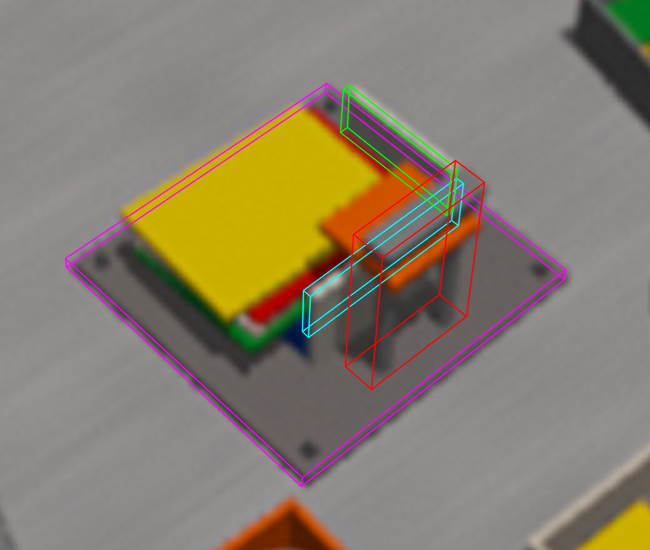

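The crop confirms the grey-pod lever at top (343,150). The station fit from the far cameras is good to a few millimetres, so I'll go over it with the wrist camera for a closer look.

Emit:
arm_command --rows '[[[-4.6,3.9,-3,-0.05,1],[-9.2,7.9,-6,-0.1,1],[-13.8,11.8,-9,-0.15,1],[-18.4,15.8,-11,-0.2,1],[-23,19.7,-12.6,-0.25,1],[-27.6,23.6,-12.6,-0.3,1],[-32.2,27.6,-12.6,-0.36,1],[-36.8,31.5,-12.6,-0.36,1],[-41.4,35.5,-12.6,-0.36,1],[-46,39.4,-12.6,-0.36,1],[-50.6,43.4,-12.6,-0.36,1],[-55.2,47.3,-12.6,-0.36,1]]]'

```text
time_s: 1.65
tcp_pos: [0.4786, -0.0594, 0.3408]
eef_rot: [0.696, 0.718, 0.0, 0.0]
ft_force: [1.0, 1.1, -0.1]
opening: 0.0921
```

```bash
python3 - <<'E'
from h import *
s=bot.read_state(); print({k:np.round(v,3) for k,v in s.items()})
M=R.from_quat(s['eef_rot']).as_matrix(); print(M.round(3))
import json
c=cal('wrist'); np.savez('w1.npz',K=c[0],d=c[1],o=c[2],M=c[3])
cv2.imwrite('pics/w1.png',bot.snapshot('wrist'))
E
```

```text
{'time_s': np.float64(1.65), 'joints': array([-0.492,  0.045,  0.576,  1.868, -0.027,  1.235,  1.694]), 'qvel': array([ 0.563,  0.469,  0.629, -0.399, -0.261,  0.004,  1.272]), 'tau': array([ -1.781, -28.673,   0.041, -24.346,   0.487,   0.283,  -1.352]), 'tcp_pos': array([ 0.479, -0.059,  0.341]), 'eef_rot': array([0.696, 0.718, 0.   , 0.   ]), 'ft_force': array([ 0.973,  1.083, -0.138]), 'wrist_torque': array([ 0.05 , -0.087, -0.045]), 'opening': np.float64(0.092)}
[[-0.032  0.999  0.001]
 [ 0.999  0.032  0.001]
 [ 0.001  0.001 -1.   ]]
```

View pics/w1.png

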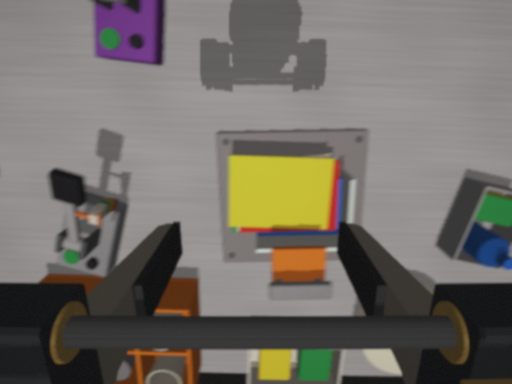

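```bash
cat >> ov.py <<'E'
def wl(f):
    z=np.load(f); return z['K'],z['d'],z['o'],z['M']
E
python3 - <<'E'
from ov import *
c=wl('w1.npz'); p=(.5612,-.001,.0505)
im=cv2.imread('pics/w1.png')
it=[(p,b,cc) for b,cc in ST]
cv2.imwrite('pics/w1o.png',draw('wrist',im,it,4,(200,115,390,265),c))
cv2.imwrite('pics/w1c.png',draw('wrist',im,[],4,(200,115,390,265),c))
cv2.imwrite('pics/w1l.png',draw('wrist',im,[],4,(35,115,215,265),c))
E
```

```text
(no output)
```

View pics/w1o.png

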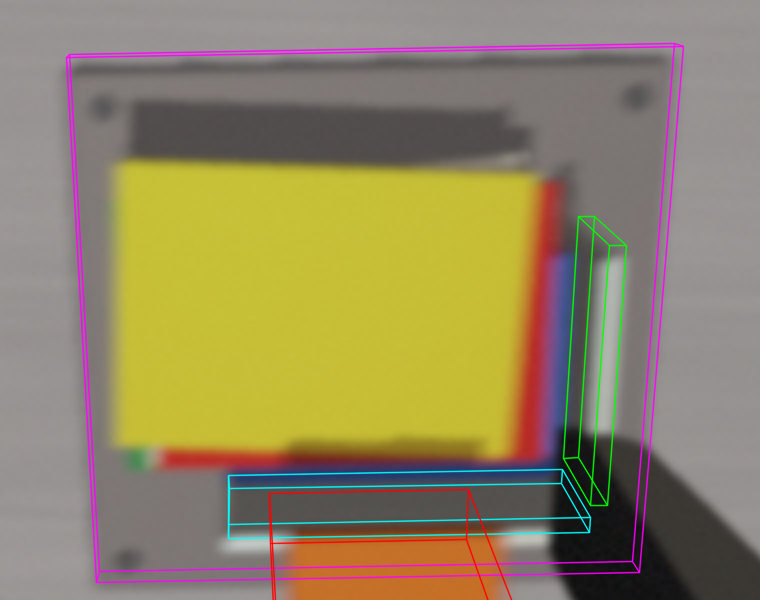

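View pics/w1c.png

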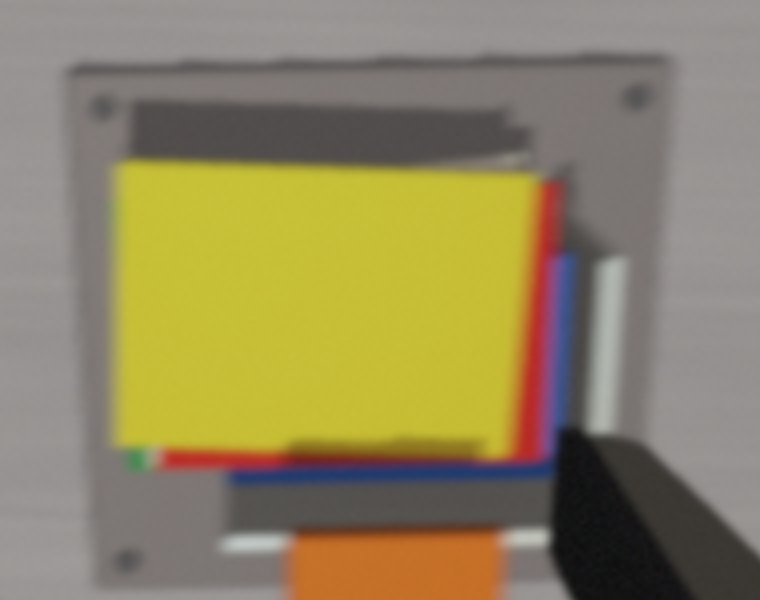

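View pics/w1l.png

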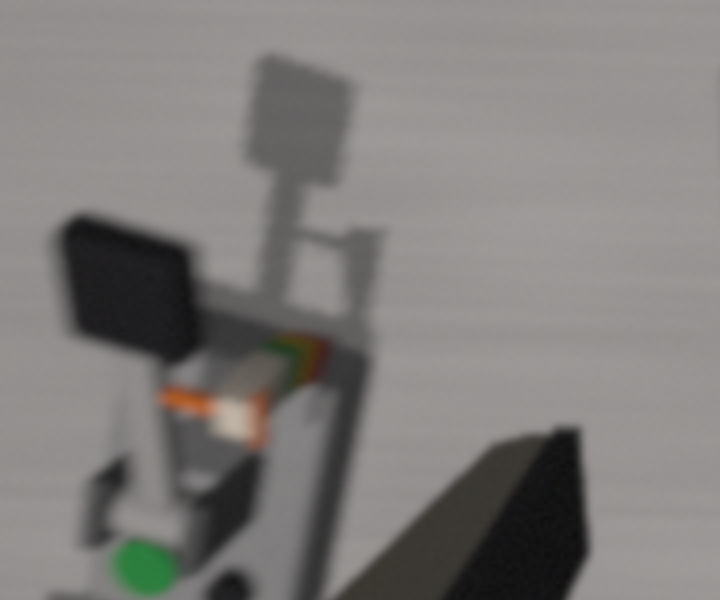

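```bash
python3 - <<'E'
from ov import *
from scipy.optimize import least_squares
ct,cs,cw=cal('top'),cal('scene'),wl('w1.npz')
P=lambda *a:np.array(a)/1e3
def cr(u,k,o): return np.array(u)/k+o-.5
obs=[]
W=[((-110,-120,10),(70,71)),((-110,120,10),(670,60)),((120,-120,10),(98,588)),((55,-60,82),(222,540)),((-50,75,82),(600,258))]
Tt=[((120,120,10),(83,130)),((120,-120,10),(355,115)),((-110,-120,10),(370,373)),((-110,120,10),(92,382)),((55,-60,82),(293,165)),((-50,75,82),(134,297))]
Ss=[((120,120,10),(565,268)),((120,-120,10),(303,478)),((-110,-120,10),(67,258)),]
def f(p,sel='wts'):
    r=[]
    for n,c,L,k,o in (('w',cw,W,4,[200,115]),('t',ct,Tt,4.6,[210,110]),('s',cs,Ss,5,[210,180])):
        if n not in sel: continue
        r.append((proj('',stw(p,P(*[l[0] for l in L])),c)-cr([l[1] for l in L],k,o))*(1.5 if n=='w' else 1))
    return np.vstack(r).ravel()
for sel in ('w','t','s','wts'):
    r=least_squares(f,[.565,0,.03],kwargs=dict(sel=sel)); print(sel,r.x.round(4),r.cost,f(r.x,sel).reshape(-1,2).round(1).tolist())
p=r.x; np.save('st.npy',p)
im=cv2.imread('pics/w1.png');it=[(p,b,cc) for b,cc in ST]
cv2.imwrite('pics/w1o2.png',draw('wrist',im,it,4,(200,115,390,265),cw))
E
```

```text
w [ 0.5665 -0.0024  0.0531] 12.448571597944907 [[-3.0, 0.1], [2.6, -0.4], [-1.5, 1.9], [0.7, -1.2], [1.0, 0.5]]
t [0.564  0.001  0.0493] 0.6679867967562572 [[-0.2, -0.5], [0.1, 0.0], [0.3, -0.0], [-0.5, 0.8], [0.0, -0.0], [0.2, -0.3]]
s [ 5.614e-01 -5.000e-04  5.360e-02] 0.08972694731995737 [[0.2, 0.1], [0.1, -0.2], [-0.3, 0.0]]
wts [ 0.5661 -0.0021  0.053 ] 19.009048998541488 [[-2.7, -0.3], [2.9, -0.8], [-1.3, 1.6], [1.0, -1.6], [1.3, 0.1], [0.5, -0.9], [0.8, -0.6], [1.2, -0.7], [0.4, 0.4], [0.8, -0.6], [1.1, -0.8], [0.9, 1.2], [0.6, 1.1], [0.2, 1.1]]
```

View pics/w1o2.png

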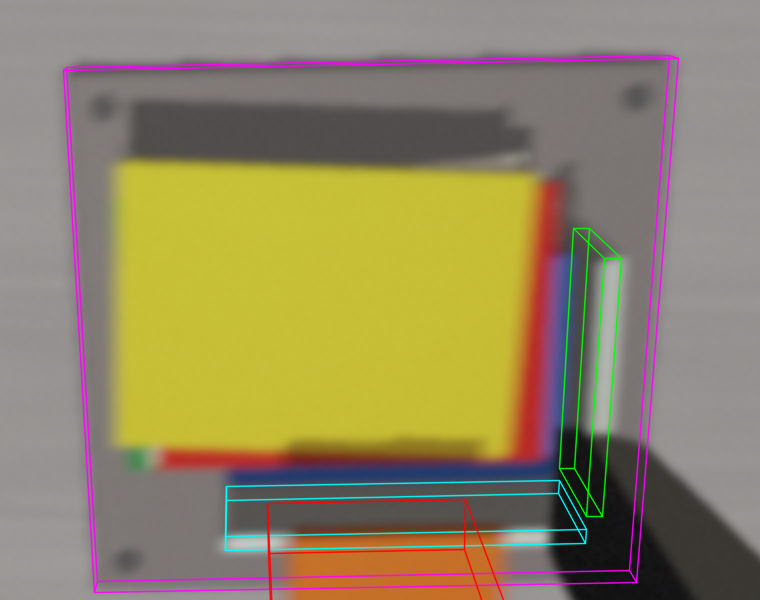

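```bash
cat > mv.py <<'E'
import sys
from h import *
P=np.array([.565,-.001,.052]); np.save('st.npy',P)
def to(sx,sy,z,yawoff=None):
    s=bot.read_state(); M=R.from_quat(s['eef_rot']).as_matrix()
    w=stw(P,[[sx/1e3,sy/1e3,z/1e3]])[0]
    d=M.T@(w-s['tcp_pos'])*100
    cur=np.arctan2(M[1,1],M[0,1])
    tw=None if yawoff is None else -((P[2]+yawoff-cur+np.pi)%(2*np.pi)-np.pi)
    print((sx,sy,z),d.round(2),tw)
def where():
    s=bot.read_state(); c,sn=np.cos(P[2]),np.sin(P[2]); d=s['tcp_pos'][:2]-P[:2]
    print('station mm',1e3*(c*d[0]+sn*d[1]),1e3*(-sn*d[0]+c*d[1]),s['tcp_pos'][2]*1e3,'F',s['ft_force'].round(1),'t',s['time_s'],'j',s['joints'].round(2))
E
python3 - <<'E'
from mv import *
where(); to(-120,-15,120,0); to(-120,-15,24,0); to(-68,-15,24,0)
E
```

```text
station mm -88.21856981359758 -62.58821745305429 341.1467214419148 F [ 1.4 -5.9  0.3] t 1.7 j [-0.49  0.05  0.59  1.86 -0.02  1.23  1.7 ]
(-120, -15, 120) [ 4.77 -3.38 22.08] -0.03055990463709346
(-120, -15, 24) [ 4.81 -3.41 31.68] -0.03055990463709346
(-68, -15, 24) [ 4.97  1.79 31.7 ] -0.03055990463709346
```

Emit:
arm_command --rows '[[[2,-1.5,6,-0.03,1],[4.8,-3.4,12,-0.03,1],[4.8,-3.4,18,-0.03,1],[4.8,-3.4,24,-0.03,1],[4.8,-3.4,29,-0.03,1],[4.8,-3.4,31.7,-0.03,1],[4.8,-3.4,31.7,-0.03,1]]]'

```text
time_s: 2.58
tcp_pos: [0.441, -0.0108, 0.022]
eef_rot: [0.685, 0.728, -0.002, -0.001]
ft_force: [0.6, 0.7, 0.3]
opening: 0.0916
```

```bash
python3 - <<'E'
from mv import *
where(); to(-68,-15,24,0)
E
```

```text
station mm -124.29152062995344 -3.3129264023574816 21.987859225337704 F [0.6 0.7 0.3] t 2.575 j [-0.38  0.48  0.39  2.24 -0.38  0.49  1.94]
(-68, -15, 24) [-1.22  5.62 -0.23] 0.00883980143041807
```

Emit:
arm_command --rows '[[[-0.6,0.7,0,0.01,1],[-1.2,1.4,0,0.01,1],[-1.2,1.8,0,0.01,1],[-1.2,2.2,0,0.01,1],[-1.2,2.6,0,0.01,1],[-1.2,3.0,0,0.01,1],[-1.2,3.4,0,0.01,1],[-1.2,3.8,0,0.01,1],[-1.2,4.2,0,0.01,1],[-1.2,4.6,0,0.01,1],[-1.2,4.9,0,0.01,1],[-1.2,5.2,0,0.01,1]]]'

```text
time_s: 4.08
tcp_pos: [0.4953, -0.0196, 0.0235]
eef_rot: [0.689, 0.725, -0.0, -0.0]
ft_force: [-1.5, 0.3, 1.2]
opening: 0.0918
```

```bash
python3 - <<'E'
from mv import *
where(); to(-68,-15,22,0)
E
```

```text
station mm -70.56360076074596 -14.911388132828323 23.52488790367401 F [-1.5  0.3  1.2] t 4.075 j [-0.35  0.53  0.4   2.12 -0.38  0.56  1.94]
(-68, -15, 22) [-0.01  0.26  0.15] -0.0010374747822852193
```

Force is still only 1.5 N. I'll nudge forward in small steps to find contact with the stop.

Emit:
arm_command --rows '[[[0,0.15,0,0,1],[0,0.3,0,0,1],[0,0.45,0,0,1],[0,0.45,0,0,1]]]'

```text
time_s: 4.58
tcp_pos: [0.5001, -0.0192, 0.0236]
eef_rot: [0.689, 0.725, 0.0, 0.0]
ft_force: [-1.5, -0.6, -1.1]
opening: 0.0922
```

```bash
python3 - <<'E'
from mv import *
where()
cv2.imwrite('pics/s2.png',bot.snapshot('scene')[180:290,210:340])
cv2.imwrite('pics/t2.png',bot.snapshot('top')[110:220,210:380])
a=cv2.resize(cv2.imread('pics/s2.png'),(390*1,330)); b=cv2.resize(cv2.imread('pics/t2.png'),(408,264))
o=np.zeros((330,800,3),np.uint8); o[:,:390]=a; o[:264,392:800]=b; cv2.imwrite('pics/st2.png',o)
E
```

```text
station mm -65.74186327026058 -14.826081166905237 23.555922396332825 F [-1.5 -0.6 -1.1] t 4.575 j [-0.35  0.54  0.4   2.11 -0.38  0.56  1.94]
```

View pics/st2.png

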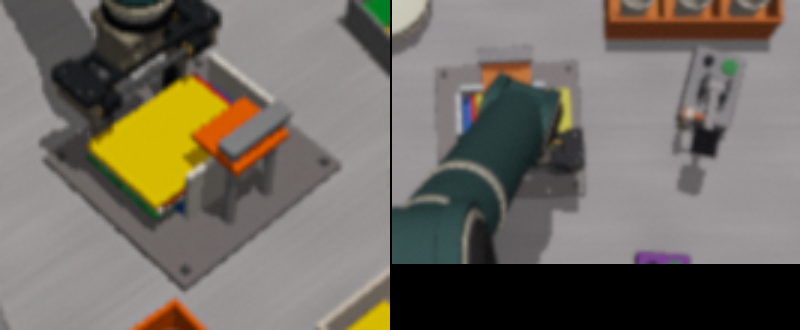

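Emit:
arm_command --rows '[[[0,0.15,0,0,1],[0,0.3,0,0,1],[0,0.45,0,0,1],[0,0.45,0,0,1]]]'

```text
time_s: 5.18
tcp_pos: [0.5006, -0.019, 0.023]
eef_rot: [0.689, 0.725, -0.002, -0.003]
ft_force: [-11.1, -0.5, 6.6]
opening: 0.0918
```

```bash
python3 -c "
from mv import *
where()"
```

```text
station mm -65.23737574355114 -14.637728913833023 22.99453691981944 F [-11.1  -0.5   6.6] t 5.175 j [-0.35  0.54  0.4   2.1  -0.38  0.57  1.94]
```

Contact with the far stop came at TCP x = -65.2, which agrees with the estimate (10 mm half finger width). Now the right edge, with the tool turned 90°.

Emit:
arm_command --rows '[[[0,-2,0,0,1],[0,-3.5,0,0,0.6],[-1,-3.5,-5,0.1,0],[-3,-2,-10,0.28,0],[-6,0,-10,0.46,0],[-9,3,-10,0.64,0],[-11.5,4.6,-10,0.82,0],[-11.5,4.6,-10,1.0,0],[-11.5,4.6,-10,1.18,0],[-11.5,4.6,-10,1.36,0],[-11.5,4.6,-10,1.57,0],[-11.5,4.6,-10,1.57,0]]]'

```text
time_s: 6.68
tcp_pos: [0.5567, -0.1314, 0.1236]
eef_rot: [1.0, 0.027, 0.0, 0.0]
ft_force: [-1.3, -0.7, -0.6]
opening: 0.0462
```

```bash
python3 - <<'E'
from mv import *
where(); to(-15,-130,23,-np.pi/2);to(-15,-95,23,-np.pi/2)
c=cal('wrist'); np.savez('w3.npz',K=c[0],d=c[1],o=c[2],M=c[3])
cv2.imwrite('pics/w3.png',bot.snapshot('wrist'))
E
```

```text
station mm -15.093516747987604 -129.75935283809054 123.60151543660355 F [-1.3 -0.7 -0.6] t 6.675 j [-0.5   0.59  0.9   1.92 -0.58  0.92  0.75]
(-15, -130, 23) [ 0.    0.02 10.06] 0.001236679763738202
(-15, -95, 23) [ 1.000e-02 -3.480e+00  1.006e+01] 0.001236679763738202
```

View pics/w3.png

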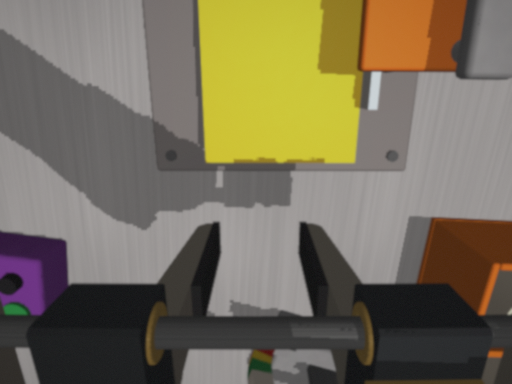

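Emit:
arm_command --rows '[[[0,0,5,0,0],[0,0,9,0,0],[0,0,10.1,0,0],[0,-0.6,10.1,0,0],[0,-1.1,10.1,0,0],[0,-1.5,10.1,0,0],[0,-1.9,10.1,0,0],[0,-2.3,10.1,0,0],[0,-2.7,10.1,0,0],[0,-3.1,10.1,0,0],[0,-3.5,10.1,0,0],[0,-3.9,10.1,0,0]]]'

```text
time_s: 8.22
tcp_pos: [0.5543, -0.0927, 0.0226]
eef_rot: [1.0, 0.026, 0.0, 0.0]
ft_force: [0.6, -1.8, 0.7]
opening: 0.0458
```

```bash
python3 -c "
from mv import *
where()"
```

```text
station mm -15.480323817154392 -90.97492338117418 22.591126496650855 F [ 0.6 -1.8  0.7] t 8.225 j [-0.47  0.72  0.76  1.98 -0.73  0.74  0.79]
```

Emit:
arm_command --rows '[[[0,-0.3,0,0,0],[0,-0.6,0,0,0],[0,-0.8,0,0,0],[0,-0.95,0,0,0],[0,-1.1,0,0,0],[0,-1.1,0,0,0]]]'

```text
time_s: 8.98
tcp_pos: [0.5539, -0.0858, 0.023]
eef_rot: [1.0, 0.025, 0.001, 0.003]
ft_force: [1.5, -10.2, 0.0]
opening: 0.0462
```

```bash
python3 -c "
from mv import *
where()
cv2.imwrite('pics/s4.png',cv2.resize(bot.snapshot('scene')[180:290,210:340],None,fx=5,fy=5,interpolation=2))
cv2.imwrite('pics/w4.png',bot.snapshot('wrist'))
"
```

```text
station mm -15.525598325706342 -84.13451869161739 22.954188913544705 F [  1.5 -10.2   0. ] t 8.975 j [-0.49  0.72  0.77  1.98 -0.73  0.74  0.78]
```

View pics/s4.png

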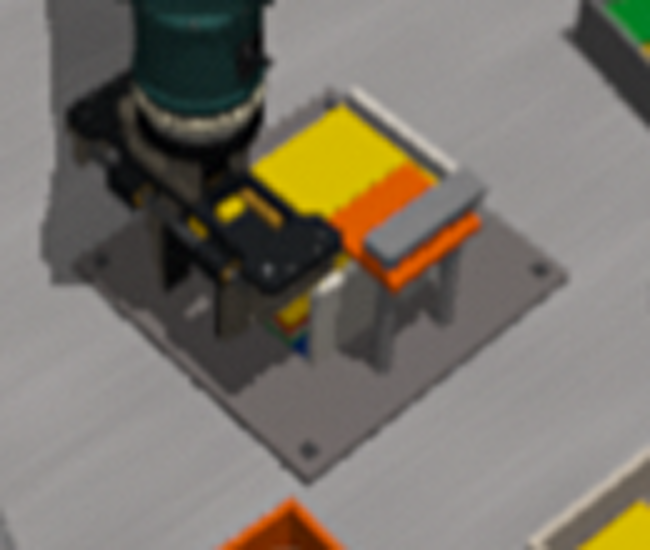

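View pics/w4.png

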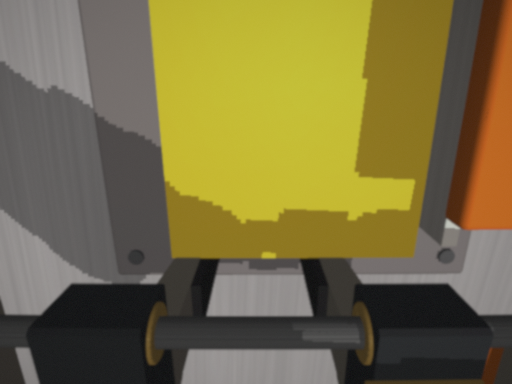

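Emit:
arm_command --rows '[[[0,2,0,0,0],[0,3.4,-3,-0.05,0],[-2,3.4,-9,-0.2,0.5],[-4,1,-10,-0.38,1],[-6,-2,-10,-0.56,1],[-8.5,-5,-10,-0.74,1],[-8.5,-7,-10,-0.92,1],[-8.5,-7,-10,-1.1,1],[-8.5,-7,-10,-1.28,1],[-8.5,-7,-10,-1.45,1],[-8.5,-7,-10,-1.57,1],[-8.5,-7,-10,-1.57,1]]]'

```text
time_s: 10.58
tcp_pos: [0.4648, -0.0154, 0.1226]
eef_rot: [0.689, 0.725, 0.0, -0.001]
ft_force: [0.5, 0.3, 0.2]
opening: 0.0918
```

```bash
python3 - <<'E'
from mv import *
where(); to(-95,-8,23,0);to(-70,-8,23,0)
c=cal('wrist'); np.savez('w5.npz',K=c[0],d=c[1],o=c[2],M=c[3])
cv2.imwrite('pics/w5.png',bot.snapshot('wrist'))
E
```

```text
station mm -100.80895112319318 -9.129859552030483 122.57796303876248 F [0.5 0.3 0.2] t 10.575 j [-0.53  0.32  0.58  2.15 -0.25  0.74  1.84]
(-95, -8, 23) [0.1  0.59 9.96] -0.0016345517686633393
(-70, -8, 23) [0.11 3.09 9.96] -0.0016345517686633393
```

View pics/w5.png

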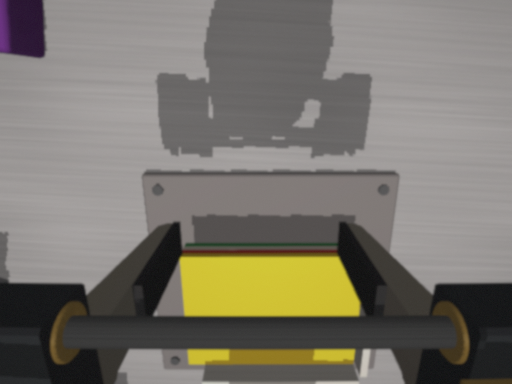

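Emit:
arm_command --rows '[[[0.1,0,5,0,1],[0.1,0,9,0,1],[0.1,0,10,0,1],[0.1,1.0,10,0,1],[0.1,2.0,10,0,1],[0.1,2.7,10,0,1],[0.1,3.1,10,0,1],[0.1,3.4,10,0,1],[0.1,3.7,10,0,1],[0.1,4.0,10,0,1],[0.1,4.1,10,0,1],[0.1,4.1,10,0,1]]]'

```text
time_s: 12.12
tcp_pos: [0.5002, -0.0131, 0.0215]
eef_rot: [0.689, 0.725, -0.003, -0.005]
ft_force: [-11.6, -1.2, 7.6]
opening: 0.0918
```

```bash
python3 -c "
from mv import *
where()"
```

```text
station mm -65.3825153174458 -8.702854023311502 21.511311618247795 F [-11.6  -1.2   7.6] t 12.125 j [-0.4   0.56  0.45  2.1  -0.44  0.58  1.98]
```

Emit:
arm_command --rows '[[[0,-2,0,0,1],[0,-3.5,0,0,0.6],[-1,-3.5,-5,0.1,0],[-3,-2,-10,0.28,0],[-6,0,-10,0.46,0],[-9,3,-10,0.64,0],[-10.4,4.4,-10,0.82,0],[-10.4,4.4,-10,1.0,0],[-10.4,4.4,-10,1.18,0],[-10.4,4.4,-10,1.36,0],[-10.4,4.4,-10,1.57,0],[-10.4,4.4,-10,1.57,0]]]'

```text
time_s: 13.62
tcp_pos: [0.5552, -0.1144, 0.1224]
eef_rot: [1.0, 0.026, -0.0, 0.0]
ft_force: [-0.5, -0.7, 0.7]
opening: 0.0457
```

```bash
python3 - <<'E'
from mv import *
where(); to(-15,-112,23,-np.pi/2);to(-15,-84,23,-np.pi/2)
cv2.imwrite('pics/w6.png',bot.snapshot('wrist'))
cv2.imwrite('pics/s6.png',cv2.resize(bot.snapshot('scene')[180:290,210:340],None,fx=5,fy=5,interpolation=2))
E
```

```text
station mm -15.637849198181508 -112.78259630348515 122.40194612143624 F [-0.5 -0.7  0.7] t 13.625 j [-0.57  0.61  0.97  1.93 -0.63  0.93  0.76]
(-15, -112, 23) [ 0.07 -0.08  9.94] 0.0009488204231082875
(-15, -84, 23) [ 0.07 -2.88  9.94] 0.0009488204231082875
```

View pics/w6.png

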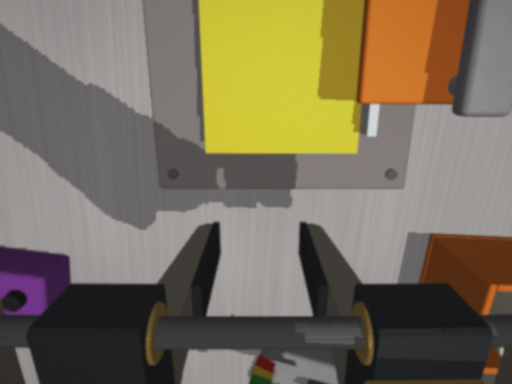

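View pics/s6.png

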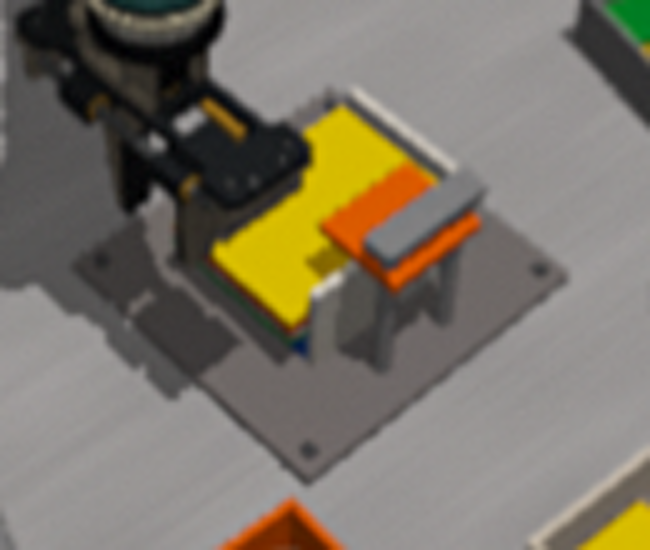

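Emit:
arm_command --rows '[[[0,0,5,0,0],[0,0,9,0,0],[0,0,9.9,0,0],[0,-1,9.9,0,0],[0,-1.8,9.9,0,0],[0,-2.3,9.9,0,0],[0,-2.6,9.9,0,0],[0,-2.9,9.9,0,0],[0,-3.2,9.9,0,0],[0,-3.3,9.9,0,0],[0,-3.3,9.9,0,0]]]'

```text
time_s: 15.1
tcp_pos: [0.5541, -0.0858, 0.0242]
eef_rot: [1.0, 0.025, 0.001, 0.003]
ft_force: [0.6, -7.6, -1.3]
opening: 0.046
```

```bash
python3 -c "
from mv import *
where()"
```

```text
station mm -15.335624281481065 -84.10701436277816 24.176500100587972 F [ 0.6 -7.6 -1.3] t 15.1 j [-0.52  0.74  0.82  1.98 -0.78  0.77  0.82]
```

Emit:
arm_command --rows '[[[0,2,0,0,0],[0,3.5,-2,0,0],[-1,4,-7,0,0],[-2,5,-13,0,0],[-3,6,-19,0,0],[-4,7,-25,0,0],[-4,7,-28,0,0],[-4,7,-28,0,0],[-4,7,-28,0,0]]]'

```text
time_s: 16.23
tcp_pos: [0.5167, -0.1532, 0.3031]
eef_rot: [1.0, 0.026, -0.0, -0.001]
ft_force: [-0.4, -0.1, 0.1]
opening: 0.0462
```

```bash
python3 - <<'E'
from mv import *
where()
c=cal('wrist'); np.savez('w7.npz',K=c[0],d=c[1],o=c[2],M=c[3])
cv2.imwrite('pics/w7.png',bot.snapshot('wrist'))
a=bot.snapshot('scene');b=bot.snapshot('top')
cv2.imwrite('pics/s7r.png',a);cv2.imwrite('pics/t7r.png',b)
cv2.imwrite('pics/s7.png',cv2.resize(a[180:290,210:340],None,fx=5,fy=5,interpolation=2))
cv2.imwrite('pics/t7.png',cv2.resize(b[110:220,210:380],None,fx=4.6,fy=4.6,interpolation=2))
E
```

```text
station mm -56.15651808675949 -149.51802341896916 303.0961452055024 F [-0.4 -0.1  0.1] t 16.225 j [-0.73  0.35  1.22  1.82 -0.35  1.22  0.64]
```

View pics/w7.png

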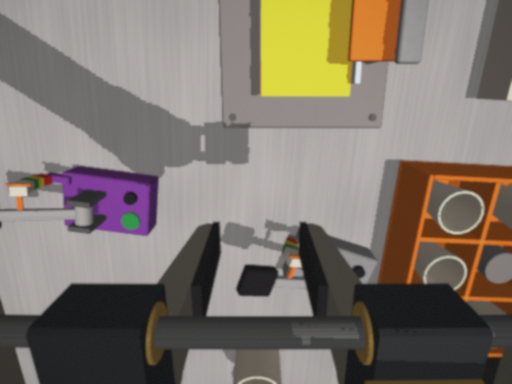

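View pics/s7.png

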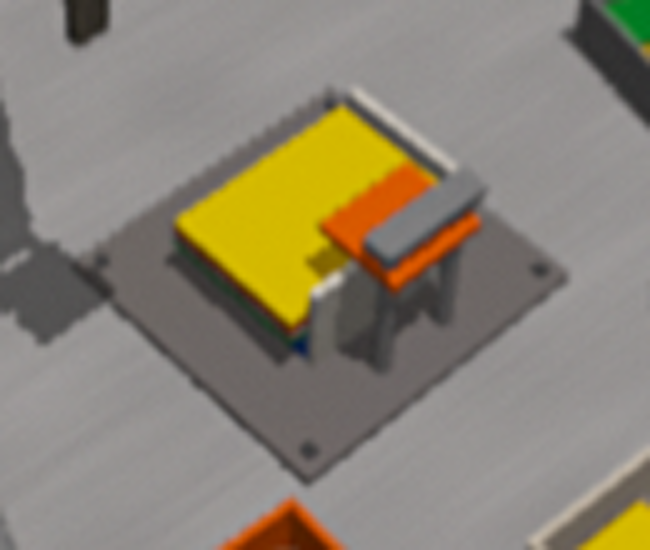

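View pics/t7.png

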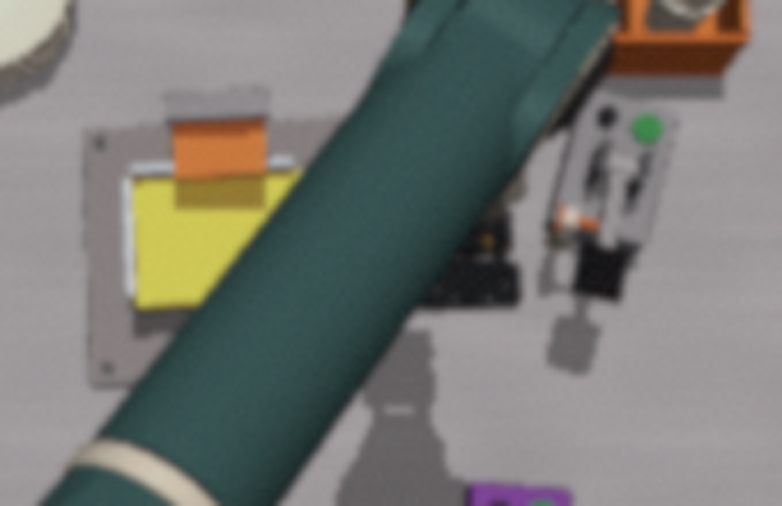

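```bash
python3 - <<'E'
from ov import *
c=wl('w7.npz'); ct,cs=cal('top'),cal('scene')
print(ray('',[(258,280)],.132,c),ray('',T([(604,270)])-.5,.132,ct),ray('',S([(128,257)])-.5,.132,cs))
im=cv2.imread('pics/w7.png')
from scipy.spatial.transform import Rotation as R
# overlay of lever hypotheses
def pad(px,py,yaw,q):
    # paddle corners top in lever frame; q travel
    t=.4-q
    L=[]
    for a in(92,138):
        for b in(-20,20):
            L.append((-(a*np.cos(t))+8*np.sin(t),b,80+a*np.sin(t)+8*np.cos(t)))
    return stw((px,py,yaw),np.array(L)/1e3)
for n,i,cc,off,k in (('w',im,c,(200,200,400,350),4),('t',cv2.imread('pics/t7r.png'),ct,(310,110,380,190),7),('s',cv2.imread('pics/s7r.png'),cs,(160,220,260,340),5)):
    o=draw('',i,[],k,off)
    for yaw,col in((-.25,(0,0,255)),):
        px,py=np.array([.522,-.303])+.103*np.array([np.cos(yaw),np.sin(yaw)])
        u=(proj('',pad(px,py,yaw,0),cc)+.5)*k-np.array(off[:2])*k
        cv2.polylines(o,[u[[0,1,3,2]].astype(int)],True,col,1)
        u=(proj('',stw((px,py,yaw),[[0,0,.08],[0,0.03,.08]]),cc)+.5)*k-np.array(off[:2])*k
        cv2.line(o,*[tuple(int(w) for w in v) for v in u],(255,0,255),1)
    cv2.imwrite(f'pics/lv_{n}.png',o)
E
```

```text
[[ 0.52312015 -0.29344373  0.132     ]] [[ 0.52031543 -0.30027448  0.132     ]] [[ 0.52543835 -0.30113999  0.132     ]]
```

View pics/lv_w.png

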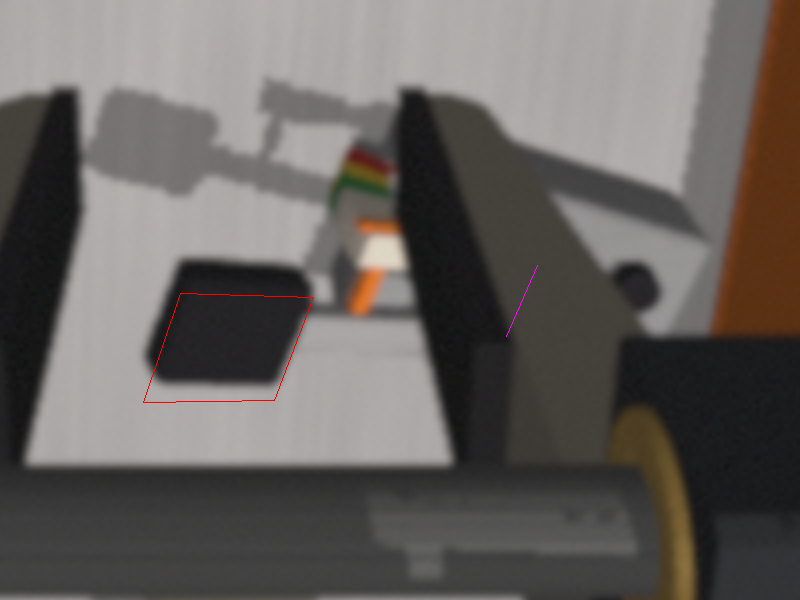

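View pics/lv_t.png

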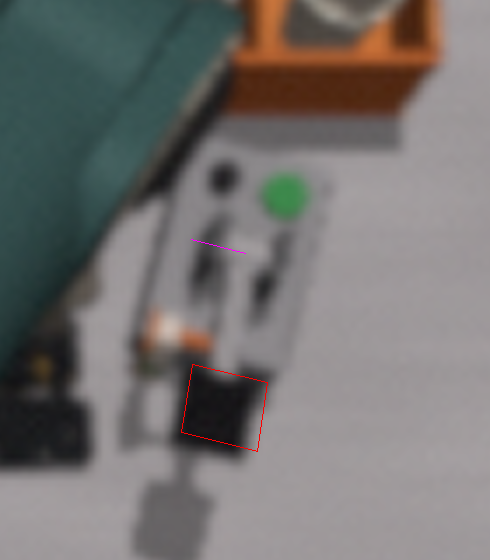

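View pics/lv_s.png

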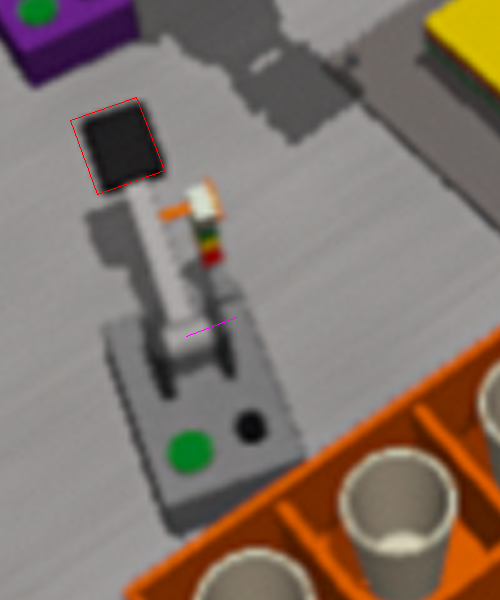

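Emit:
arm_command --rows '[[[-0.2,4,2,0,-1],[-0.5,8,5,0,-1],[-0.8,12,8,0,-1],[-1,14.4,11,0,-1],[-1,14.4,13.5,0,-1],[-1,14.4,14.8,0,-1],[-1,14.4,14.8,0,-1],[-1,14.4,14.8,0,-1]]]'

```text
time_s: 17.38
tcp_pos: [0.5154, -0.2979, 0.1563]
eef_rot: [1.0, 0.026, 0.0, 0.0]
ft_force: [0.0, 0.6, -0.2]
opening: -0.0
```

```bash
python3 - <<'E'
from ov import *
from mv import where
where(); print(bot.read_state()['tcp_pos'])
cs=cal('scene')
cv2.imwrite('pics/s8.png',draw('',bot.snapshot('scene'),[],5,(150,220,260,320)))
cv2.imwrite('pics/w8.png',bot.snapshot('wrist'))
E
```

```text
station mm -64.97578304810048 -293.9397055087278 156.33240066507477 F [ 0.   0.6 -0.2] t 17.375 j [-0.24  0.61  0.99  1.84 -0.6   1.02  1.05]
[ 0.51539002 -0.29791961  0.1563324 ]
```

View pics/s8.png

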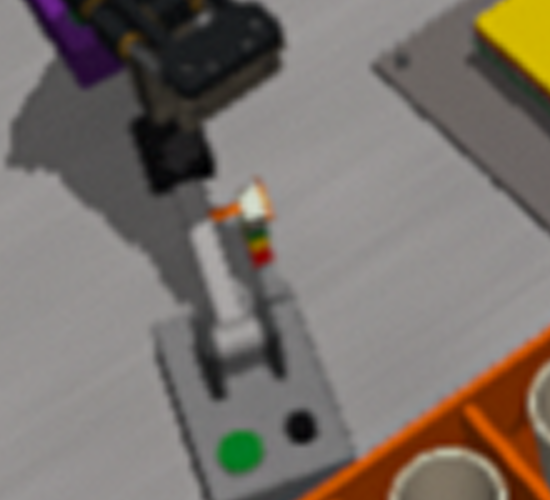

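View pics/w8.png

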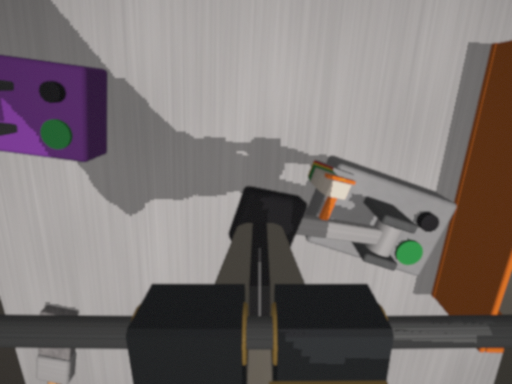

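Emit:
arm_command --rows '[[[0,0,1,0,-1],[0,0,2,0,-1],[0,0,2.7,0,-1],[0,0,3.4,0,-1],[0,0,4.1,0,-1],[0,0,4.7,0,-1],[0,0,5.2,0,-1],[0,0,5.2,0,-1]]]'

```text
time_s: 18.48
tcp_pos: [0.5138, -0.298, 0.1031]
eef_rot: [1.0, 0.026, -0.001, -0.0]
ft_force: [-3.3, 0.8, 6.2]
opening: 0.0002
```

```bash
python3 - <<'E'
from ov import *
from mv import where
where(); print(bot.read_state()['tcp_pos'])
cv2.imwrite('pics/s9.png',draw('',bot.snapshot('scene'),[],5,(150,220,260,320)))
cv2.imwrite('pics/w9.png',draw('',bot.snapshot('wrist'),[],2.5,(180,130,480,330)))
E
```

```text
station mm -66.58809052542676 -293.9588576921216 103.12211261185118 F [-3.3  0.8  6.2] t 18.475 j [-0.19  0.68  0.92  1.87 -0.67  0.94  1.1 ]
[ 0.51378089 -0.29802254  0.10312211]
```

View pics/s9.png

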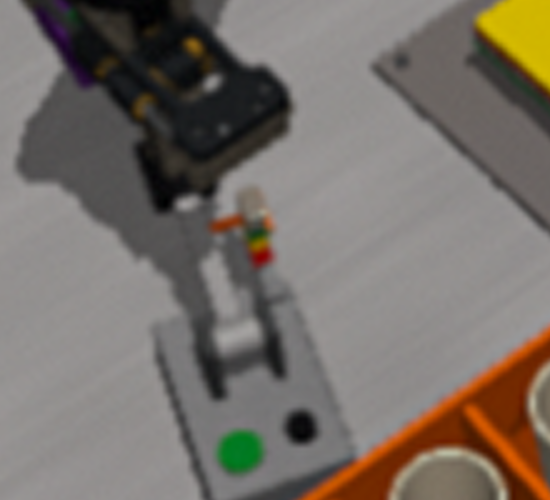

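View pics/w9.png

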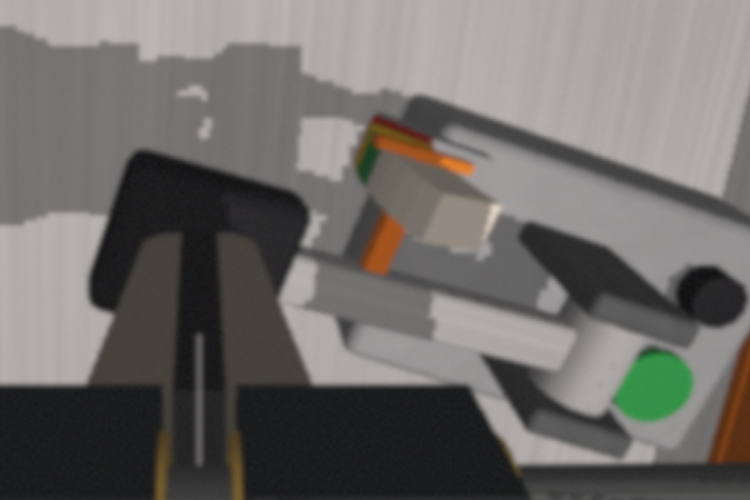

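Emit:
arm_command --rows '[[[0,0,0.4,0,-1],[0,0,0.8,0,-1],[0,0,1.2,0,-1],[0,0,1.4,0,-1],[0,0,1.4,0,-1],[0,0,1.4,0,-1]]]'

```text
time_s: 19.32
tcp_pos: [0.5127, -0.2978, 0.0892]
eef_rot: [1.0, 0.026, -0.002, -0.001]
ft_force: [-6.3, 1.8, 7.9]
opening: 0.0006
```

```bash
python3 - <<'E'
from ov import *
from mv import where
where(); print(bot.read_state()['tcp_pos'])
a=bot.snapshot('scene'); cv2.imwrite('pics/s10r.png',a)
cv2.imwrite('pics/s10.png',draw('',a,[],9,(175,235,235,300)))
cv2.imwrite('pics/w10.png',draw('',bot.snapshot('wrist'),[],2.5,(180,130,480,330)))
E
```

```text
station mm -67.62860136454253 -293.7088886133491 89.20676283438303 F [-6.3  1.8  7.9] t 19.325 j [-0.18  0.7   0.9   1.88 -0.69  0.92  1.11]
[ 0.51272879 -0.29782699  0.08920676]
```

View pics/s10.png

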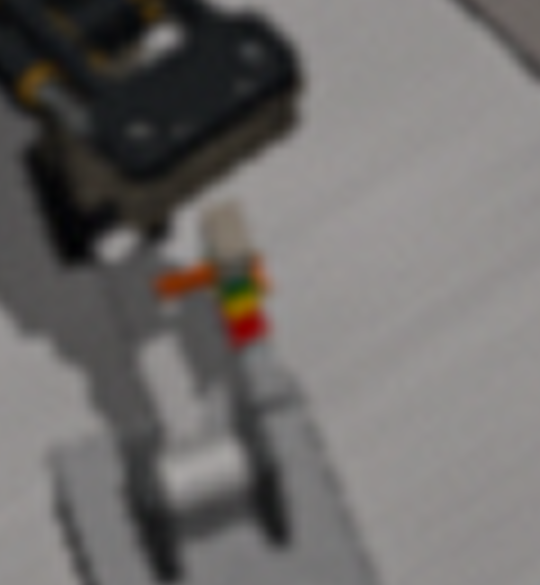

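View pics/w10.png

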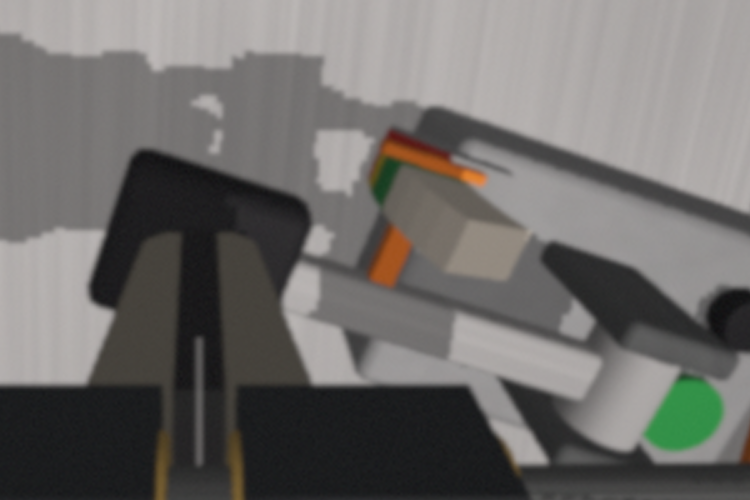

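```bash
python3 - <<'E'
from ov import *
cs=cal('scene'); a=cv2.imread('pics/s10r.png'); b=cv2.imread('pics/s7r.png')
k=9; off=(175,235,235,300); o=draw('',a,[],k,off); o2=o.copy()
pv=(.623,-.3235,-.25)
for q,col in((0,(255,255,255)),(.32,(0,255,0)),(.48,(0,255,0)),(.6,(0,255,255)),(.75,(0,0,255))):
    t=.4-q
    P=np.array([(-70*np.cos(t),y,80+70*np.sin(t)) for y in(26,38)])/1e3
    u=((proj('',stw(pv,P),cs)+.5-off[:2])*k).astype(int)
    cv2.line(o,tuple(map(int,u[0])),tuple(map(int,u[1])),col,1)
# tongue
st=(.565,-.001,.052); off=(255,200,320,270)
A=draw('',b,[],6,off);B=draw('',a,[],6,off)
for I,q in((A,0),(B,.4)):
    z=106-55*q+10
    P=np.array([(38,-38,z),(38,38,z),(100,38,z),(100,-38,z)])/1e3
    u=((proj('',stw(st,P),cs)+.5-off[:2])*6).astype(int)
    cv2.polylines(I,[u],True,(255,0,255),1)
    P[:,2]-=.01; u=((proj('',stw(st,P[:2]),cs)+.5-off[:2])*6).astype(int)
    cv2.polylines(I,[u],False,(255,255,0),1)
cv2.imwrite('pics/chk.png',np.hstack([A,B])); 
cv2.imwrite('pics/chk2.png',o)
E
```

```text
(no output)
```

View pics/chk.png

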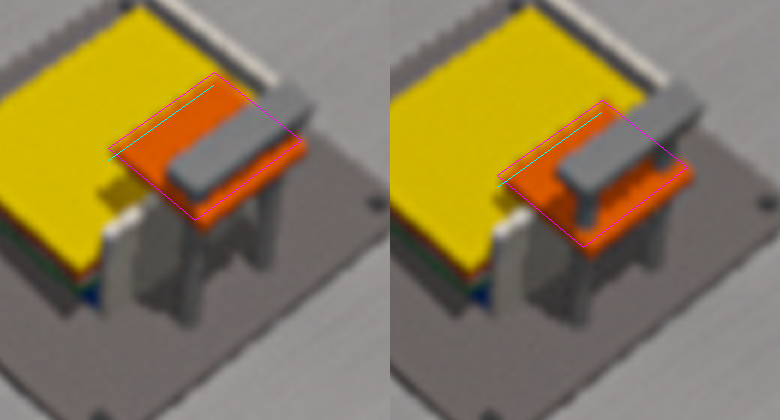

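View pics/chk2.png

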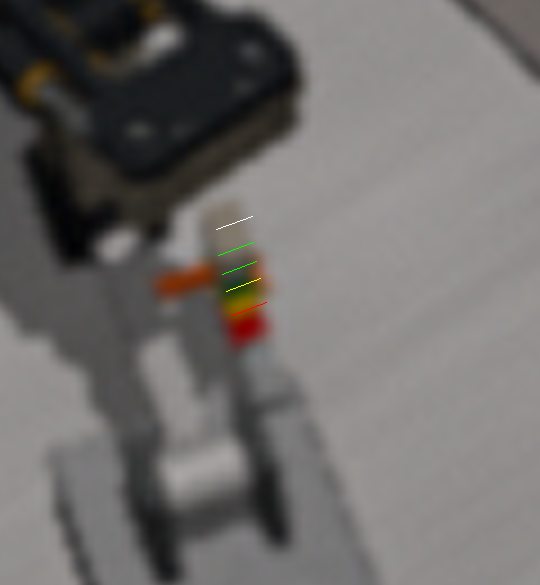

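Emit:
arm_command --rows '[[[0,0,0.1,0,-1],[0,0,0.15,0,-1],[0,0,0.15,0,-1],[0,0,0.15,0,-1]]]'

```text
time_s: 19.92
tcp_pos: [0.5128, -0.2978, 0.0878]
eef_rot: [1.0, 0.026, -0.002, -0.001]
ft_force: [-5.7, 2.3, 7.5]
opening: 0.0005
```

```bash
python3 - <<'E'
from ov import *
from mv import where
from scipy.optimize import least_squares
where()
a=bot.snapshot('scene'); cv2.imwrite('pics/s11r.png',a); b=cv2.imread('pics/s7r.png')
cs=cal('scene')
st=(.565,-.001,.052)
# visible near-right part of the tongue: track its right (y=-38) and near edge with saturation/orangeness via ECC, masking cap & posts
def org(i): i=i.astype(np.float32); return np.clip((i[...,2]-i[...,1]*1.0-i[...,0]*.3)/100,0,1).astype(np.float32)
for nm in('s10r','s11r'):
    A,B=org(b),org(cv2.imread(f'pics/{nm}.png'))
    # near corner (38,-38) & left corner: extract edges along columns left of the cap
    best=[]
    x0,x1=274,283  # columns left of cap in crop coordinates
    for nm2,I in(('A',A),('B',B)):
        sub=I[205:250,255:320]; 
        rows=np.arange(205,250)[:,None]; cols=np.arange(255,320)
        best.append((sub.sum(), (sub*rows).sum()/sub.sum()))
    # lower boundary per column 288..304
    def low(I):
        r=[]
        for x in range(290,304):
            col=I[200:250,x]; idx=np.where(col>.5)[0]
            j=idx.max(); r.append(200+j+(col[j]-.5)/(col[j]-col[j+1]+1e-6))
        return np.array(r)
    d=low(B)-low(A)
    P=[np.array([(100,0,106-55*q)])/1e3 for q in(0,.4)]
    u=[proj('',stw(st,p),cs)[0] for p in P]; du=u[1]-u[0]
    # account horizontal shift with edge slope
    sl=np.polyfit(np.arange(290,304),low(A),1)[0]
    print(nm,d.round(2),np.median(d),'pred@.4',du[1]-sl*du[0],'q',.4*np.median(d)/(du[1]-sl*du[0]))
cv2.imwrite('pics/s11.png',draw('',a,[],9,(175,235,235,300)))
E
```

```text
station mm -67.58071380024043 -293.714229900569 87.81727107510096 F [-5.7  2.3  7.5] t 19.925 j [-0.18  0.7   0.9   1.88 -0.69  0.91  1.11]
s10r [4.07 4.35 4.23 4.11 4.09 4.36 4.19 4.02 3.97 4.13 4.03 3.93 3.95 4.03] 4.078796893358231 pred@.4 4.110102406268949 q 0.3969533106656448
s11r [4.19 4.56 4.38 4.13 4.16 4.59 4.39 4.07 4.04 4.27 4.18 3.97 4.04 4.28] 4.189473662525415 pred@.4 4.110102406268949 q 0.4077245040060711
```

View pics/s11.png

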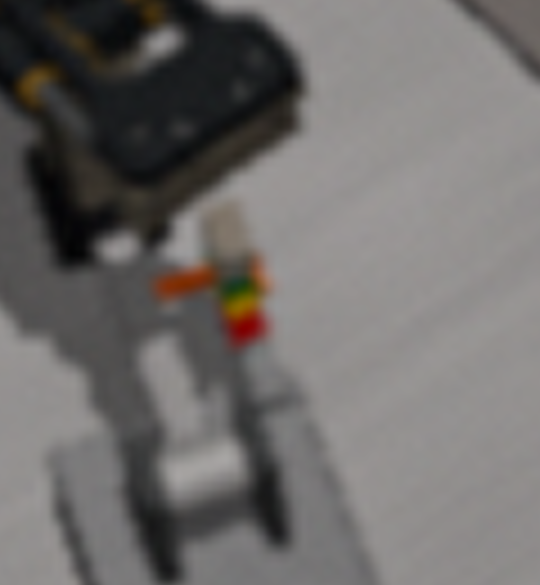

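The tongue's drop gives a lever angle of about 0.41 rad. The TCP height of 87.8 mm and the 7.5 N force both say level too. In the picture taken while holding the lever, the stack still sits against both stops, so I'm handing in.

```bash
python3 -c "
from mv import *
where(); print(bot.job_done())"
```

```text
station mm -67.58127759306804 -293.71461398051383 87.79197621025801 F [-5.5  2.8  8.5] t 19.975 j [-0.18  0.7   0.9   1.88 -0.69  0.91  1.11]
the job is handed in; nothing more can be done
None
```

The boards are squared into the corner, and I handed the job in at about 20 s with the arm still holding the grey dead-man lever level.

- **Boards:** I tapped the stack twice against each stop, with at most about 12 N sideways. Both far-stop taps ended at the same position, and so did both left-stop taps, to within about 0.2 mm. The pictures show the top board flush on both stops with the lower boards lined up under it.
- **Lever:** I pressed it with the fingers shut and never saw it near red.
    - **Tongue drop:** the guard tongue's drop gives about 0.41 rad, where 0.40 is level.
    - **Tool height:** the tip was at 87.8 mm, where 88 mm is level.
    - **Push:** the force was 7.5 to 8.5 N, where 7.5 N is expected at level.
- **Left alone:** the arm did not go near the mug, the squeeze bottle or the purple lever. I did not take a separate picture of the mug and bottle at the end.

**Where checks disagreed:**
- **Station position:** the three cameras gave positions up to 5 mm apart. I used a middle value, and the contact with the stops agreed with it to about 1 mm.
- **Pointer:** the orange pointer covers only a few pixels in the camera image and looked to sit at the upper part of the green. I therefore judged the angle mainly from the tongue drop and the tool height.

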